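# Load the moulding flask into the press and lock it

## Robot

A 6-joint arm with a two-finger parallel gripper is mounted at the origin on the work surface. World frame = base frame: x ahead of the robot, y to its left, z up, the work surface at z = 0. Lengths are in m, angles in degrees, forces in N, time in s.
With the tool pointing down it reaches from about 0.375 to 0.9 m from the base axis. Payload 3.1 kg.
Tool frame: the origin (TCP) lies on the centre line of the jaws, within the pads' length; the fingertips stand 19 mm ahead of it and the grasp point (between the pads) is the TCP (tips_ahead is the distance from the TCP to the fingertips, in m); z points along the fingers, y is the line along which they close (so a half turn about z gives the same grasp; the last joint's range is limited). The gripper opens to 87 mm and grips with 3 to 60 N. Pads are 19 mm wide; open, the fingers measure 117 mm over their backs; the gripper's body (75 mm by 190 mm) begins 51 mm behind the grasp point.
Start: joints at [-75.946, 30.224, 82.088, -0, 67.689, -10.227], TCP at [0.257, -0.57, 0.242] pointing down, gripper open.
Joint ranges: [-176.69, 176.69], [-43.24, 126.21], [12.49, 139.97], [-82, 262], [0, 151.66], [-163.58, 163.58]. Speed limits (degrees/s): [159.86, 159.86, 180, 180, 180, 180].

## Interface

Orientations are given as a 3x3 rotation matrix whose columns are the frame's x, y, z axes.
In Python, from rig import read_state, capture, hand_in, trace, landmark_of, tips_ahead gives the robot as it stands.
- The arm moves only by the shell command python3 -m jog 'ROWS'. ROWS is JSON, a list of rows, each an object of numbers: "tx", "ty", "tz": the shift along the tool's x, y, z in cm; "roll": the turn about the tool's z in rad; "jaw": the opening, from 0 (shut) to 1 (fully open). A call has 1 to 8 rows; each row shifts and turns the commanded pose from where the row before left it, along the tool's axes as they then stand; what a row does not reach is not made up. A row lasts 1/10 s, in which the tool goes at most 50 mm and 8.59 degrees, less where a joint would pass 70% of its speed; a pose out of reach is approached as far as the arm can. A call with a gripper value outside its range is refused whole. The fingers move at their own pace and stop on an object; the grip force is fixed at half the most. Time passes only in rows, so rows that do not move let the fingers close. It gives the time, the measured TCP pose, the force, the opening and the grip force at its end, in the units of the state.
- read_state(): the state, without advancing time (a new reading comes with each control period).
- capture(name): name is "side" or "top"; returns a dict with "img" (384x512x3 uint8, red, green, blue), "vertical_fov" (degrees; the focal length in pixels is half the picture's height over the tangent of half this angle, whatever the lens; pixels are square), "cx", "cy" (the principal point, pixels), "cam_to_world" (4x4, takes a point from camera to world coordinates). Camera axes: x right, y up, looking along -z (the intrinsics and any distortion apply to the point x, -y, -z); pixel columns grow to the right and rows downward; lengths in m; the calibration is good to about 2 mm. A picture is of the moment at which its call begins. There is no depth.
- hand_in(): hands the job in; it is judged then, once.
Trained networks look in the newest picture that a camera, given by its name, has taken for a name from the list of things; names that differ only in an ending like _2 or _b are one class to them, and where a whole thing is asked for, a point or a joint stands for the part that bears it (a point fixed in the world has none). Each returns a list of dicts, best first, with "p" (0 to 1); they miss things now and then, are a little off and sometimes report something else, mostly with a low value. They report only what shows in the picture. A call takes as long as a camera call. They do not tell look-alikes from the thing itself.
- trace(camera, thing): "pixels" (384x512 bool, what is visible of it) and "bbox" ([left, top, width, height] in pixels, round what is visible of it).
- landmark_of(camera, thing): "point" ([row, column] in pixels: a listed point, or the origin of a listed thing).
The state is a dict: "time_s": time; "joint_positions": joint angles; "qvel": joint speeds; "tau": joint torques, N m; "position": TCP position; "tcp_rot": TCP orientation; "force": force on the tool from outside, world axes, zero at the start; "moment": the same for the moment, N m; "opening": opening from 0.0 (shut) to 1.0 (fully open); "grasp_force": force on a finger pad.
Only numpy, scipy, OpenCV 4.12 (cv2) and the standard library are available. Lean on these libraries where they do the work, as an engineer would, in place of code of your own. Each camera call takes 0.05 s, during which the arm holds its last target. There are 200 camera calls.

## Task

Load the brass flask into the clamping press: set it down, without dropping or tipping it, in the flared mouth of the guide with its nose toward the press's hood and its handle outward, and let go of it. Then slide it along the guide under the hood until it is fully home against the stop, and turn the knob on the hood clockwise until it clicks past its detent into the locked position, so that the flask stays clamped. Leave the plaster model, the jar and the bowl alone.

Things in the scene. Friction and masses are not known exactly. Their poses are not given: they have to be found in the camera images.
- flask: loose two-part brass moulding flask, a block 84 (x) x 60 (y) x 44 mm high, 0.45 to 0.8 kg; origin at the centre of the block's underside, z up. Nose toward +x; at the other end a 12 mm neck leads to an upright black handle tab. In the lid is a 28 x 28 mm recess, 8 mm deep, centred at x = +5 mm, for the press's clamp foot
- flask_handle (a point): grip point in the flask's black handle tab, 87 mm behind the flask's origin (flask x = -87 mm, z = 34 mm); the tab is 20 mm long (x), 12 mm thick (y) and reaches from 12 to 46 mm above the flask's underside
- press: fixed clamping press: blue base plate 12 mm thick (x = -185 to 90 mm, 124 mm wide); a white column (x = 42 to 85 mm) carries a white hood over the guide (x = -42 to 42 mm, y = -50 to 50 mm, 68 to 90 mm above the bench). Origin on the bench under the centre of the fully home flask; +x is the direction in which the flask slides in, z up
- guide_mouth (a point): point on the guide's floor (12 mm above the bench) in the middle of its flared mouth, 135 mm before the seat; a flask standing here is outside the hood. Axes as the press. Two steel rails 8 mm high stand on the floor: inside 64 mm apart from press x = -75 mm to the stop, flaring to 98 mm apart at x = -166 mm
- seat (a point): point on the guide's floor (12 mm above the bench) where the flask's origin lies when it is fully home, its nose on the column's inner face (the stop). Axes as the press
- knob_grip (a point): grip point on the axis of the knob on top of the hood, 122 mm above the bench; the knob is a grey disc 54 mm across (91 to 101 mm above the bench) with a black bar on it, 52 mm long (x), 14 mm thick (y) and 28 mm high (101 to 129 mm above the bench). Turns with the knob: its x axis lies along the bar, and the white pointer line is at its -x end
- knob (a joint): angle of the knob, rad, 0 (open, pointer at the white dot, away from the column) to 2.3, growing clockwise seen from above. Turns easily until a sprung detent stops it at about 1.45; then it takes up to 0.2 N m to its crest at 1.8 (springs back if let go before), clicks over and snaps to about 2.15 or beyond (locked, pointer at the red dot). Needs more than one grasp
- model: bystander: loose cream plaster dental model, 56 x 62 x 31 mm; origin at the centre of its underside
- jar: bystander: loose amber jar with blue cap, 56 mm across, 70 mm high; origin at the centre of its underside
- bowl: bystander: loose green mixing bowl, 100 mm across, 55 mm high; origin at the centre of its underside
- foot (a joint): how far the steel clamp foot (16 mm across, under the hood) is down, m: 0 with its end 10 mm above the flask's lid, 0.016 when locked, in the lid's recess; driven by the knob. If the flask is not home the foot lands on the lid at 0.010 and the knob cannot lock
Things that resemble listed ones, but are neither listed nor needed, are in the scene too. What is meant by the flask is not orange, and is the larger of those in its own colour.

How it is judged (in metres and radians):
On the way, in this order (a step that is already met when the one before it is completed fails the run):
1. the flask stands in the mouth of the guide, nose toward the hood, let go (x of flask in the frame of press between -0.17 and -0.075 m and y of flask in the frame of press between -0.016 and 0.016 m and z of flask in the frame of press below 0.016 m and angle between flask's own z axis and vertical below 0.06 rad and x of flask_handle in the frame of press below -0.155 m and linear speed of flask below 0.02 m/s and contact force between the fingers and flask below 0.1 N), for 0.2 s.
2. the flask is fully home under the hood, against the stop (distance between flask and seat below 0.005 m and angle between the x axis of flask and the x axis of press, either way round below 0.06 rad), for 0.2 s.
3. the knob has clicked past its detent (value of joint knob above 2.05 rad), for 0.2 s.
At the end, for the whole second after the job is handed in: The flask is at rest on the guide's floor within 5 mm of the seat and within 0.06 rad of the press's direction, handle outward, and the knob is at rest past its detent (more than 2.05 rad, locked) (all of step 2 and value of joint knob above 2.05 rad and velocity of joint knob between -0.1 and 0.1 rad/s and linear speed of flask below 0.02 m/s); the robot touches nothing.
It fails at once if the flask is tipped by more than 0.4 rad (angle between flask's own z axis and vertical above 0.4 rad).
It fails at once if the flask is dropped, thrown or struck: faster than 0.5 m/s while not held (linear speed of flask above 0.5 m/s and contact force between the fingers and flask below 0.1 N).
It fails at once if the plaster model, the jar or the bowl is pushed more than 20 mm or knocked over (distance of any of model, jar, bowl from where it was at the start of the episode above 0.02 m or angle between any of model, jar, bowl's own z axis and vertical above 0.4 rad).
It also fails if it takes over 67 s, if anything falls off the work surface, if the arm or the gripper's body presses on something with over 40 N, if the wrist force passes 120 N, or if a joint passes its speed limit or range.

## Working session

There is one attempt and no reset: what is moved stays moved. The work goes in short steps, Python scripts to look and compute and a shell command to move; the robot and the scene stay as the last step left them, time stands still between calls to the robot, and variables do not carry over. Pictures are saved under pics/ and viewed, at most 10 in all, crops included, and the job is handed in when it is done.

```bash
ls; mkdir -p pics; cat > h.py <<'E'
import numpy as np, cv2
from rig import *
def cap(n,f=None):
    c=capture(n)
    if f: cv2.imwrite('pics/'+f,c['img'][:,:,::-1])
    return c
def ray(c,rc):
    f=192/np.tan(np.radians(c['vertical_fov'])/2)
    M=np.array(c['cam_to_world']); r,q=rc
    d=M[:3,:3]@np.array([(q-c['cx'])/f,-(r-c['cy'])/f,-1]); return M[:3,3],d/np.linalg.norm(d)
def onz(c,rc,z):
    o,d=ray(c,rc); return o+d*(z-o[2])/d[2]
def tri(c1,a,c2,b):
    o1,d1=ray(c1,a);o2,d2=ray(c2,b)
    s=np.linalg.lstsq(np.c_[d1,-d2],o2-o1,rcond=None)[0]
    p,q=o1+s[0]*d1,o2+s[1]*d2; return (p+q)/2,np.linalg.norm(p-q)
def proj(c,p):
    f=192/np.tan(np.radians(c['vertical_fov'])/2)
    M=np.array(c['cam_to_world']); v=M[:3,:3].T@(np.array(p)-M[:3,3])
    return np.array([c['cy']-f*v[1]/-v[2],c['cx']+f*v[0]/-v[2]])
E
python3 - <<'E'
from h import *
np.set_printoptions(precision=3,suppress=True)
cs={n:cap(n,n+'0.png') for n in('top','side')}
for n,c in cs.items():
    print(n,{k:v for k,v in c.items() if k not in('img',)})
    for t in('flask','flask_handle','press','guide_mouth','seat','knob_grip','model','jar','bowl'):
        print(t,[(np.round(d['point'],1).tolist(),round(d['p'],2)) for d in landmark_of(n,t)])
E
```

```text
pics
top {'vertical_fov': 46.966506634451555, 'cx': 261.42286632754815, 'cy': 189.17960713628977, 'cam_to_world': array([[-0.03 ,  0.993, -0.114,  0.452],
       [-0.999, -0.032, -0.009, -0.013],
       [-0.013,  0.114,  0.993,  1.148],
       [ 0.   ,  0.   ,  0.   ,  1.   ]])}
flask [([253.5, 152.3], 0.92), ([157.9, 134.7], 0.85), ([209.4, 150.1], 0.61)]
flask_handle [([124.0, 130.0], 0.76), ([274.2, 150.5], 0.75), ([208.6, 113.0], 0.58)]
press [([215.1, 303.2], 0.58), ([127.6, 288.7], 0.38)]
guide_mouth [([215.2, 254.2], 0.92)]
seat []
knob_grip [([208.9, 311.2], 0.56)]
model [([135.5, 210.7], 0.75)]
jar [([126.3, 289.4], 0.85)]
bowl [([230.2, 411.0], 0.79)]
side {'vertical_fov': 52.72673722634626, 'cx': 254.35196630208898, 'cy': 197.96243973383065, 'cam_to_world': array([[-0.969,  0.175, -0.177,  0.381],
       [-0.249, -0.652,  0.716,  0.82 ],
       [ 0.01 ,  0.738,  0.675,  0.883],
       [ 0.   ,  0.   ,  0.   ,  1.   ]])}
flask [([302.9, 243.6], 0.95), ([312.8, 288.7], 0.78), ([308.6, 185.0], 0.62)]
flask_handle [([322.9, 235.6], 0.91), ([308.0, 307.8], 0.83), ([290.5, 154.1], 0.68)]
press [([204.5, 280.8], 0.72), ([197.7, 212.2], 0.3)]
guide_mouth [([227.0, 276.6], 0.63)]
seat [([203.1, 284.4], 0.58)]
knob_grip [([175.0, 285.6], 0.79)]
model [([241.2, 192.4], 0.79), ([327.4, 233.9], 0.33)]
jar [([198.2, 213.7], 0.94), ([159.7, 304.8], 0.31)]
bowl [([156.9, 310.2], 0.73)]
```

View pics/top0.png

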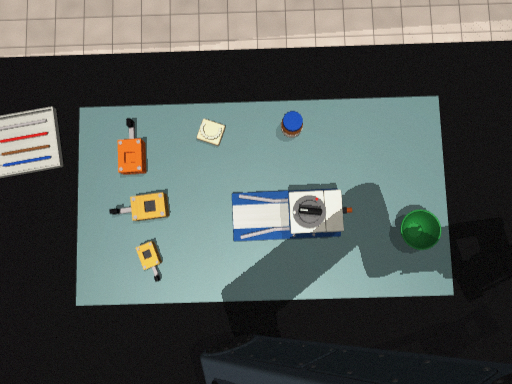

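View pics/side0.png

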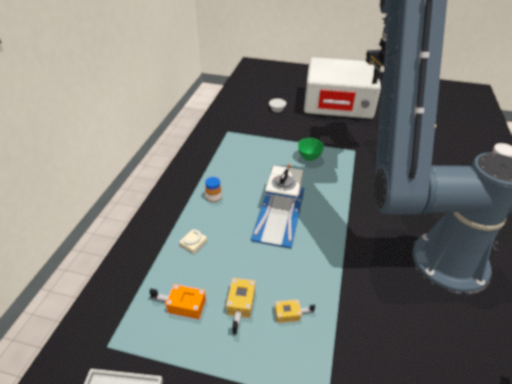

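Look-alikes for the flask (top view, col,row): orange block (132,157), large brass (150,207), small brass (148,255). I choose the large brass one, with its handle at (114,211). Next I'll check it in a crop and measure it.

```bash
python3 - <<'E'
from h import *
np.set_printoptions(precision=4,suppress=True)
t=cap('top');s=cap('side')
P=dict(flask=((209.4,150.1),(302.9,243.6)),handle=((208.6,113),(322.9,235.6)),mouth=((215.2,254.2),(227,276.6)),knob=((208.9,311.2),(175,285.6)),jar=((126.3,289.4),(198.2,213.7)),model=((135.5,210.7),(241.2,192.4)))
for k,(a,b) in P.items(): print(k,*tri(t,a,s,b))
for z in(0,.012): print('onz',z,onz(t,(209.4,150.1),z),onz(s,(302.9,243.6),z))
print('mouth .012',onz(t,P['mouth'][0],.012),onz(s,P['mouth'][1],.012),'seat side',onz(s,(203.1,284.4),.012),'knob .122',onz(t,P['knob'][0],.122),onz(s,P['knob'][1],.122))
print('handle .034',onz(t,P['handle'][0],.034),onz(s,P['handle'][1],.034))
a=cv2.resize(t['img'][170:260,95:215],None,fx=6,fy=6,interpolation=cv2.INTER_CUBIC)[:,:720]
b=cv2.resize(s['img'][260:345,190:320],None,fx=5,fy=5,interpolation=cv2.INTER_CUBIC)
cv2.imwrite('pics/c1.png',a[:,:,::-1])
w=np.vstack([cv2.resize(t['img'][180:250,222:362],None,fx=5,fy=5,interpolation=cv2.INTER_CUBIC)])
cv2.imwrite('pics/c2.png',w[:,:,::-1])
for n,c in(('top',t),('side',s)):
    for d in trace(n,'flask')+trace(n,'press'):
        m=d['pixels'].astype(np.uint8);print(n,d['p'],d['bbox'],m.sum())
E
```

```text
flask [0.5383 0.2873 0.0087] 0.0025241667585318996
handle [0.5375 0.3691 0.0497] 0.007814234376450808
mouth [0.5117 0.0175 0.0244] 0.0072824329338623565
knob [ 0.5167 -0.1181  0.1203] 0.007625152288878309
jar [ 0.7474 -0.0821 -0.0009] 0.0052450162542592785
model [0.7337 0.1275 0.013 ] 0.009780499343605037
onz 0 [0.5403 0.2898 0.    ] [0.5386 0.282  0.    ]
onz 0.012 [0.5393 0.2866 0.012 ] [0.5365 0.2893 0.012 ]
mouth .012 [0.516  0.0182 0.012 ] [0.5099 0.0058 0.012 ] seat side [ 0.5074 -0.1062  0.012 ] knob .122 [ 0.5204 -0.1176  0.122 ] [ 0.5125 -0.1161  0.122 ]
handle .034 [0.5426 0.3752 0.034 ] [0.5364 0.3604 0.034 ]
top 0.96 [110.6, 194.3, 60.3, 26.3] 1076
top 0.9 [138.0, 243.2, 21.8, 39.9] 529
top 0.85 [116.5, 118.0, 31.0, 59.2] 1128
top 0.72 [228.6, 189.8, 123.2, 53.0] 5407
top 0.27 [109.5, 191.3, 60.7, 30.5] 1138
side 0.91 [277.5, 299.7, 40.2, 21.9] 622
side 0.87 [152.0, 282.5, 54.9, 37.4] 1249
side 0.61 [229.5, 280.5, 27.3, 53.4] 1058
side 0.65 [251.1, 165.3, 51.8, 82.7] 2946
```

View pics/c1.png

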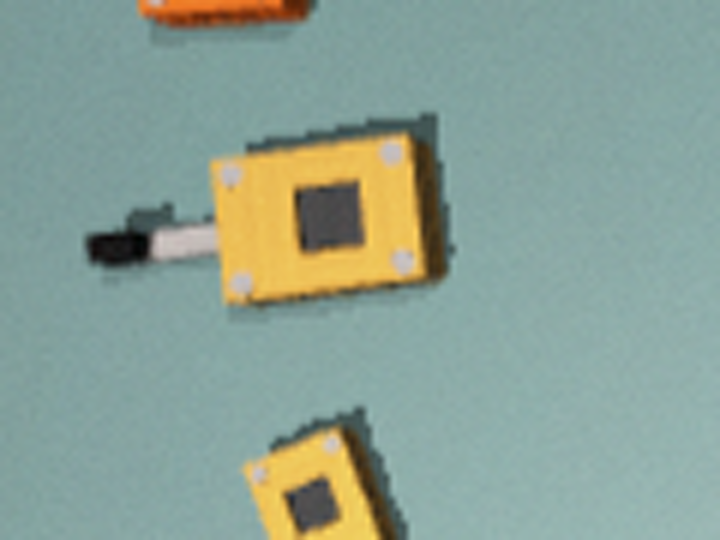

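View pics/c2.png

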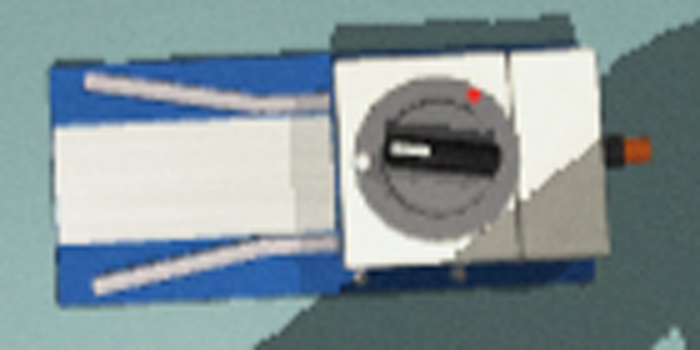

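The crop confirms the choice: this is the larger brass flask, handle to the left (+y) and nose to the right (-y), lid corners (212,160), (408,133), (427,277), (228,303) in crop pixels. The press points the same way, with knob pointer at the white dot.

```bash
python3 - <<'E'
from h import *
s=cap('side')
a=cv2.resize(s['img'][272:337,215:275],None,fx=8,fy=8,interpolation=cv2.INTER_CUBIC)  #480x520
b=cv2.resize(s['img'][160:252,248:308],None,fx=5,fy=5,interpolation=cv2.INTER_CUBIC)  #300x460
b=cv2.copyMakeBorder(b,0,60,0,0,cv2.BORDER_CONSTANT)
cv2.imwrite('pics/c3.png',np.hstack([a,b])[:,:,::-1])
E
```

```text
(no output)
```

View pics/c3.png

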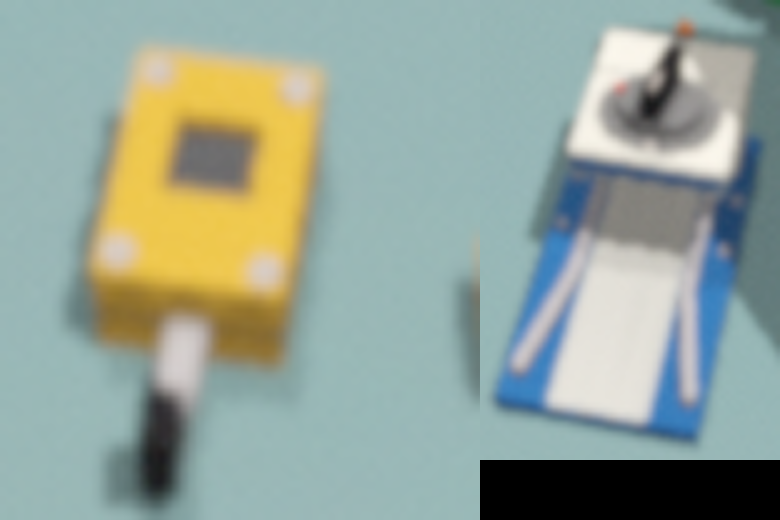

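```bash
cat > fit.py <<'E'
from h import *
from scipy.optimize import least_squares
np.set_printoptions(precision=4,suppress=True)
t=cap('top');s=cap('side')
def px(l,f,x0,y0): return [((v+.5)/f-.5+y0,(u+.5)/f-.5+x0) for u,v in l]
# flask frame: nose +x -> world -y, flask y left of that = world +x
FL=[(-.042,.03,.044),(.042,.03,.044),(.042,-.03,.044),(-.042,-.03,.044)]
ft=px([(212,160),(408,133),(427,277),(228,303)],6,95,170)
fs=px([(93,270),(138,47),(325,67),(287,290)],8,215,272)
PR=[(-.185,.062,.012),(-.185,-.062,.012),(-.042,.05,.09),(-.042,-.05,.09),(.085,.05,.09),(.085,-.05,.09)]
pt=px([(50,65),(58,305),(334,58),(345,265),(595,48),(608,255)],5,222,180)
ps=px([(17,402),(216,434),(87,155),(245,180),(123,28),(275,48)],5,248,160)
def run(M,a,b,z,use=None):
    def pose(p):
        c,n=np.cos(p[3]),np.sin(p[3]); R=np.array([[c,-n,0],[n,c,0],[0,0,1]]); return np.array(M)@R.T+p[:3]
    for zf in (True,False):
        f=lambda p:np.concatenate([(proj(t,w)-a[i]) for i,w in enumerate(pose(p))]+[(proj(s,w)-b[i]) for i,w in enumerate(pose(p))]+([] if zf else [np.array([p[2]*1e4])]))
        r=least_squares(f,[.53,z,0,-1.6],loss='soft_l1')
        print('zfree' if zf else 'z0',r.x[:3],np.degrees(r.x[3]),'\n',f(r.x)[:4*len(M)].reshape(-1,2).T)
run(FL,ft,fs,.28); run(PR,pt,ps,-.1)
E
python3 fit.py
```

```text
zfree [0.5451 0.2831 0.0039] -83.3456324282838 
 [[ 0.4677  0.0701 -0.2939  0.3083 -0.1329 -0.2804 -0.0725  0.4164]
 [-0.1341  0.3227  0.0476 -0.1152 -0.1977  0.2362 -0.3522 -0.2122]]
z0 [0.5456 0.2827 0.    ] -83.44084594982978 
 [[ 0.419   0.0931 -0.3482  0.1813  0.5376  0.4397  0.675   1.1169]
 [ 0.5226  0.8694  0.5481  0.4967 -0.2698  0.2028 -0.4592 -0.3684]]
zfree [ 0.5175 -0.1102 -0.0009] -88.99862686622666 
 [[ 0.0812  0.2288  0.0913  0.3488 -0.4853 -0.2195 -0.4073  0.8544 -0.6817
  -0.4613  0.4152  0.9506]
 [-0.279   0.0562 -0.2304 -0.1369  0.2883  0.5578 -1.033   0.2328 -0.2002
   0.0678  0.6561 -0.048 ]]
z0 [ 0.5174 -0.11   -0.    ] -88.99376095391878 
 [[ 0.0717  0.2575  0.0748  0.3677 -0.5085 -0.2074 -0.5553  0.7063 -0.8561
  -0.6366  0.2382  0.7725]
 [-0.3844 -0.045  -0.2953 -0.1971  0.2677  0.543  -1.0285  0.2657 -0.1902
   0.0989  0.667  -0.0189]]
```

```bash
cat > go.py <<'E'
# go.py F|P dx dy z ang : target at flask/press frame (dx,dy), height z, tool y along frame angle ang(deg)
import sys; from h import *
np.set_printoptions(precision=3,suppress=True)
FR=dict(F=(.5455,.283,-83.4),P=(.5175,-.110,-89.0))
def delta(fr,dx,dy,z,ang):
    x,y,h=FR[fr];c,n=np.cos(np.radians(h)),np.sin(np.radians(h))
    T=np.array([x+c*dx-n*dy,y+n*dx+c*dy,z]); st=read_state(); R=np.array(st['tcp_rot']); p=np.array(st['position'])
    w=np.radians(h+ang); yt=R.T@np.array([np.cos(w),np.sin(w),0]); roll=np.arctan2(-yt[0],yt[1])
    roll=(roll+np.pi/2)%np.pi-np.pi/2
    print('target',T,'shift cm',100*R.T@(T-p),'roll',roll,'j6',st['joint_positions'][5],'t',st['time_s'],'p',p,'F',np.array(st['force']))
    return R
if __name__=='__main__':
    print(delta(sys.argv[1],*map(float,sys.argv[2:])))
E
python3 go.py F -.005 0 .12 90
```

```text
target [0.545 0.288 0.12 ] shift cm [ 61.509 -66.339  12.156] roll -1.2622212003134803 j6 -10.22647017592226 t 1.45 p [ 0.257 -0.57   0.242] F [-0.117  0.505 -0.205]
[[ 0.912  0.411  0.   ]
 [ 0.411 -0.912  0.   ]
 [ 0.    -0.    -1.   ]]
```

```bash
R='{"tx":2.8,"ty":-3.02}'
python3 -m jog '[{"tx":2.8,"ty":-3.02,"jaw":1},{"tx":2.8,"ty":-3.02},{"tx":2.8,"ty":-3.02},{"tx":2.8,"ty":-3.02},{"tx":2.8,"ty":-3.02},{"tx":2.8,"ty":-3.02},{"tx":2.8,"ty":-3.02},{"tx":2.8,"ty":-3.02}]'
python3 -m jog '[{"tx":2.8,"ty":-3.02},{"tx":2.8,"ty":-3.02},{"tx":2.8,"ty":-3.02},{"tx":2.8,"ty":-3.02},{"tx":2.8,"ty":-3.02},{"tx":2.8,"ty":-3.02},{"tx":2.8,"ty":-3.02},{"tx":2.8,"ty":-3.02}]'
python3 -m jog '[{"tx":2.8,"ty":-3.02},{"tx":2.8,"ty":-3.02},{"tx":2.8,"ty":-3.02},{"tx":2.8,"ty":-3.02},{"tx":2.8,"ty":-3.02},{"tx":2.8,"ty":-3.02},{"roll":-0.14},{"roll":-0.14}]'
python3 -m jog '[{"roll":-0.14},{"roll":-0.14},{"roll":-0.14},{"roll":-0.14},{"roll":-0.14},{"roll":-0.14},{"roll":-0.14},{}]'
python3 go.py F -.005 0 .12 90
```

```text
target [0.545 0.288 0.12 ] shift cm [ 61.509 -66.339  12.156] roll -1.2622212003134803 j6 -10.22647017592226 t 1.45 p [ 0.257 -0.57   0.242] F [-0.117  0.505 -0.205]
[[ 0.912  0.411  0.   ]
 [ 0.411 -0.912  0.   ]
 [ 0.    -0.    -1.   ]]$[0]: bad value
$[0]: bad value
$[0]: bad value
$[0]: bad value
```

```bash
python3 -m jog '[{"tx":2.8,"ty":-3.02,"tz":0,"roll":0,"jaw":1}]'; python3 -m jog -h | head -20
```

```text
time_s: 1.55
position: [0.2691, -0.5354, 0.2418]
tcp_rot: [[0.913, 0.408, 0.001], [0.408, -0.913, -0.006], [-0.002, 0.006, -1.0]]
force: [0.8, 0.6, 0.9]
opening: 1.005
grasp_force: 0.0invalid input: not JSON, or not a number
```

```bash

python3 -m jog '[{"tx":2.8,"ty":-3.02,"tz":0,"roll":0,"jaw":1},{"tx":2.8,"ty":-3.02,"tz":0,"roll":0,"jaw":1},{"tx":2.8,"ty":-3.02,"tz":0,"roll":0,"jaw":1},{"tx":2.8,"ty":-3.02,"tz":0,"roll":0,"jaw":1},{"tx":2.8,"ty":-3.02,"tz":0,"roll":0,"jaw":1},{"tx":2.8,"ty":-3.02,"tz":0,"roll":0,"jaw":1},{"tx":2.8,"ty":-3.02,"tz":0,"roll":0,"jaw":1}]' >/dev/null
python3 -m jog '[{"tx":2.8,"ty":-3.02,"tz":0,"roll":0,"jaw":1},{"tx":2.8,"ty":-3.02,"tz":0,"roll":0,"jaw":1},{"tx":2.8,"ty":-3.02,"tz":0,"roll":0,"jaw":1},{"tx":2.8,"ty":-3.02,"tz":0,"roll":0,"jaw":1},{"tx":2.8,"ty":-3.02,"tz":0,"roll":0,"jaw":1},{"tx":2.8,"ty":-3.02,"tz":0,"roll":0,"jaw":1},{"tx":2.8,"ty":-3.02,"tz":0,"roll":0,"jaw":1}]' >/dev/null
python3 -m jog '[{"tx":2.8,"ty":-3.02,"tz":0,"roll":0,"jaw":1},{"tx":2.8,"ty":-3.02,"tz":0,"roll":0,"jaw":1},{"tx":2.8,"ty":-3.02,"tz":0,"roll":0,"jaw":1},{"tx":2.8,"ty":-3.02,"tz":0,"roll":0,"jaw":1},{"tx":2.8,"ty":-3.02,"tz":0,"roll":0,"jaw":1},{"tx":2.8,"ty":-3.02,"tz":0,"roll":0,"jaw":1},{"tx":2.8,"ty":-3.02,"tz":0,"roll":0,"jaw":1}]'
python3 -m jog '[{"tx":0,"ty":0,"tz":0,"roll":-0.14,"jaw":1},{"tx":0,"ty":0,"tz":0,"roll":-0.14,"jaw":1},{"tx":0,"ty":0,"tz":0,"roll":-0.14,"jaw":1},{"tx":0,"ty":0,"tz":0,"roll":-0.14,"jaw":1},{"tx":0,"ty":0,"tz":0,"roll":-0.14,"jaw":1},{"tx":0,"ty":0,"tz":0,"roll":-0.14,"jaw":1},{"tx":0,"ty":0,"tz":0,"roll":-0.14,"jaw":1},{"tx":0,"ty":0,"tz":0,"roll":-0.14,"jaw":1}]' >/dev/null
python3 -m jog '[{"tx":0,"ty":0,"tz":0,"roll":-0.14,"jaw":1},{"tx":0,"ty":0,"tz":0,"roll":0,"jaw":1},{"tx":0,"ty":0,"tz":0,"roll":0,"jaw":1}]' 
python3 go.py F -.005 0 .12 90
```

```text
time_s: 3.65
position: [0.5457, 0.291, 0.2416]
tcp_rot: [[0.911, 0.412, 0.0], [0.412, -0.911, -0.0], [0.0, 0.0, -1.0]]
force: [1.2, -0.3, 0.8]
opening: 1.0
grasp_force: 0.0
time_s: 4.75
position: [0.5453, 0.2893, 0.2416]
tcp_rot: [[-0.11, 0.994, 0.0], [0.994, 0.11, 0.0], [0.0, 0.0, -1.0]]
force: [0.7, -0.7, 0.3]
opening: 1.0
grasp_force: 0.0
target [0.545 0.288 0.12 ] shift cm [-0.126 -0.053 12.156] roll -0.005112747269266027 j6 11.278522227334726 t 4.75 p [0.545 0.289 0.242] F [ 0.73  -0.706  0.276]
[[-0.11   0.994  0.   ]
 [ 0.994  0.11   0.   ]
 [ 0.     0.    -1.   ]]
```

```bash

python3 -m jog '[{"tx":-0.12,"ty":-0.05,"tz":3,"roll":-0.005,"jaw":1},{"tx":0,"ty":0,"tz":3,"roll":0,"jaw":1},{"tx":0,"ty":0,"tz":3,"roll":0,"jaw":1},{"tx":0,"ty":0,"tz":3,"roll":0,"jaw":1},{"tx":0,"ty":0,"tz":3,"roll":0,"jaw":1},{"tx":0,"ty":0,"tz":2,"roll":0,"jaw":1},{"tx":0,"ty":0,"tz":2,"roll":0,"jaw":1},{"tx":0,"ty":0,"tz":1.9,"roll":0,"jaw":1}]'
python3 -m jog '[{"tx":0,"ty":0,"tz":0,"roll":0,"jaw":1},{"tx":0,"ty":0,"tz":0,"roll":0,"jaw":0.75},{"tx":0,"ty":0,"tz":0,"roll":0,"jaw":0.7},{"tx":0,"ty":0,"tz":0,"roll":0,"jaw":0.65},{"tx":0,"ty":0,"tz":0,"roll":0,"jaw":0.5},{"tx":0,"ty":0,"tz":0,"roll":0,"jaw":0.5},{"tx":0,"ty":0,"tz":0,"roll":0,"jaw":0.5}]'
```

```text
time_s: 5.55
position: [0.5451, 0.2881, 0.0316]
tcp_rot: [[-0.115, 0.993, 0.0], [0.993, 0.115, 0.0], [0.0, 0.0, -1.0]]
force: [0.5, -0.2, 0.5]
opening: 0.997
grasp_force: 0.0
time_s: 6.25
position: [0.5447, 0.2881, 0.0334]
tcp_rot: [[-0.117, 0.993, -0.0], [0.993, 0.117, 0.0], [0.0, -0.0, -1.0]]
force: [-1.3, 0.0, 5.7]
opening: 0.685
grasp_force: 30.0
```

```bash

python3 -m jog '[{"tx":0,"ty":0,"tz":-0.5,"roll":0,"jaw":0.5},{"tx":0,"ty":0,"tz":-1,"roll":0,"jaw":0.5},{"tx":0,"ty":0,"tz":-1.5,"roll":0,"jaw":0.5},{"tx":0,"ty":0,"tz":-2,"roll":0,"jaw":0.5},{"tx":0,"ty":0,"tz":-1,"roll":0,"jaw":0.5},{"tx":0,"ty":0,"tz":0,"roll":0,"jaw":0.5}]'
python3 go.py P -.140 0 .048 90
```

```text
time_s: 6.85
position: [0.5464, 0.2885, 0.0948]
tcp_rot: [[-0.118, 0.993, 0.004], [0.993, 0.118, 0.001], [0.001, 0.005, -1.0]]
force: [0.3, 0.6, -5.3]
opening: 0.686
grasp_force: 30.0
target [0.515 0.03  0.048] shift cm [-25.307  -6.182   4.629] roll 0.10065388841199074 j6 10.720190105442935 t 6.85 p [0.546 0.289 0.095] F [ 0.337  0.626 -5.349]
[[-0.118  0.993  0.004]
 [ 0.993  0.118  0.001]
 [ 0.001  0.005 -1.   ]]
```

```bash

python3 -m jog '[{"tx":-1,"ty":-0.24,"tz":0,"roll":0,"jaw":0.5},{"tx":-2,"ty":-0.5,"tz":0,"roll":0,"jaw":0.5},{"tx":-3,"ty":-0.74,"tz":0,"roll":0,"jaw":0.5},{"tx":-3,"ty":-0.74,"tz":0,"roll":0,"jaw":0.5},{"tx":-3,"ty":-0.74,"tz":0,"roll":0,"jaw":0.5},{"tx":-3,"ty":-0.74,"tz":0,"roll":0,"jaw":0.5},{"tx":-3,"ty":-0.74,"tz":0,"roll":0,"jaw":0.5},{"tx":-3,"ty":-0.74,"tz":0,"roll":0,"jaw":0.5}]' >/dev/null
python3 -m jog '[{"tx":-2.3,"ty":-0.56,"tz":0,"roll":0,"jaw":0.5},{"tx":-1.3,"ty":-0.3,"tz":0,"roll":0,"jaw":0.5},{"tx":-0.7,"ty":-0.14,"tz":0,"roll":0,"jaw":0.5},{"tx":0,"ty":0,"tz":0,"roll":0.05,"jaw":0.5},{"tx":0,"ty":0,"tz":0,"roll":0.05,"jaw":0.5},{"tx":0,"ty":0,"tz":0,"roll":0,"jaw":0.5},{"tx":0,"ty":0,"tz":0,"roll":0,"jaw":0.5}]'
python3 go.py P -.140 0 .048 90
python3 - <<'E'
from h import *
t=cap('top');s=cap('side')
a=cv2.resize(t['img'][180:250,222:362],(700,350),interpolation=cv2.INTER_CUBIC)
b=cv2.resize(s['img'][160:252,228:318],None,fx=5,fy=5,interpolation=cv2.INTER_CUBIC)
cv2.imwrite('pics/c4.png',b[:,:,::-1])
E
```

```text
time_s: 8.35
position: [0.5133, 0.0301, 0.0924]
tcp_rot: [[-0.02, 1.0, -0.0], [1.0, 0.02, 0.0], [0.0, -0.0, -1.0]]
force: [-0.5, 0.3, -5.3]
opening: 0.689
grasp_force: 30.0
target [0.515 0.03  0.048] shift cm [-0.013  0.182  4.439] roll 0.0024544803235848622 j6 -10.271451958496884 t 8.35 p [0.513 0.03  0.092] F [-0.486  0.305 -5.309]
[[-0.02  1.   -0.  ]
 [ 1.    0.02  0.  ]
 [ 0.   -0.   -1.  ]]
```

View pics/c4.png

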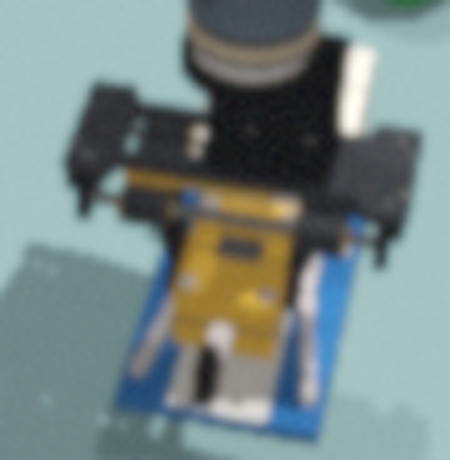

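The view shows the flask level in the jaws over the guide mouth, between the flared rails, handle (205,370) outward.

```bash

python3 -m jog '[{"tx":0,"ty":0.18,"tz":1.0,"roll":0,"jaw":0.5},{"tx":0,"ty":0,"tz":1.5,"roll":0,"jaw":0.5},{"tx":0,"ty":0,"tz":1.0,"roll":0,"jaw":0.5},{"tx":0,"ty":0,"tz":0.6,"roll":0,"jaw":0.5},{"tx":0,"ty":0,"tz":0.3,"roll":0,"jaw":0.5},{"tx":0,"ty":0,"tz":0,"roll":0,"jaw":0.5}]'
python3 -m jog '[{"tx":0,"ty":0,"tz":0.1,"roll":0,"jaw":0.5},{"tx":0,"ty":0,"tz":0.1,"roll":0,"jaw":0.5},{"tx":0,"ty":0,"tz":0,"roll":0,"jaw":0.5}]'
```

```text
time_s: 9.05
position: [0.515, 0.0295, 0.0481]
tcp_rot: [[-0.018, 1.0, -0.001], [1.0, 0.018, 0.0], [0.0, -0.001, -1.0]]
force: [-0.6, 0.3, -5.7]
opening: 0.689
grasp_force: 30.0
time_s: 9.35
position: [0.5153, 0.0295, 0.0468]
tcp_rot: [[-0.018, 1.0, 0.001], [1.0, 0.018, -0.0], [-0.0, 0.001, -1.0]]
force: [-0.3, 0.2, -6.8]
opening: 0.682
grasp_force: 30.0
```

```bash

python3 -m jog '[{"tx":0,"ty":0,"tz":0.1,"roll":0,"jaw":0.5},{"tx":0,"ty":0,"tz":0,"roll":0,"jaw":0.5}]'
python3 -m jog '[{"tx":0,"ty":0,"tz":0.1,"roll":0,"jaw":0.5},{"tx":0,"ty":0,"tz":0,"roll":0,"jaw":0.5}]'
```

```text
time_s: 9.55
position: [0.5152, 0.0295, 0.0456]
tcp_rot: [[-0.018, 1.0, 0.0], [1.0, 0.018, -0.0], [-0.0, 0.0, -1.0]]
force: [0.0, 0.1, -6.3]
opening: 0.686
grasp_force: 30.0
time_s: 9.75
position: [0.5152, 0.0295, 0.0454]
tcp_rot: [[-0.018, 1.0, 0.0], [1.0, 0.018, -0.0], [-0.0, 0.0, -1.0]]
force: [-1.6, 0.4, 4.2]
opening: 0.688
grasp_force: 30.0
```

```bash

python3 -m jog '[{"tx":0,"ty":0,"tz":0,"roll":0,"jaw":0.72},{"tx":0,"ty":0,"tz":0,"roll":0,"jaw":0.78},{"tx":0,"ty":0,"tz":0,"roll":0,"jaw":0.88},{"tx":0,"ty":0,"tz":0,"roll":0,"jaw":0.88},{"tx":0,"ty":0,"tz":-1,"roll":0,"jaw":0.88},{"tx":0,"ty":0,"tz":-2,"roll":0,"jaw":0.88},{"tx":0,"ty":0,"tz":-3,"roll":0,"jaw":0.88},{"tx":0,"ty":0,"tz":-2,"roll":0,"jaw":0.88}]'
python3 -m jog '[{"tx":3,"ty":0,"tz":0,"roll":0,"jaw":0.5},{"tx":3,"ty":0,"tz":0,"roll":0,"jaw":0.5},{"tx":2.3,"ty":0,"tz":0,"roll":0,"jaw":0.5},{"tx":0,"ty":0,"tz":0,"roll":0,"jaw":0.5},{"tx":0,"ty":0,"tz":0,"roll":0,"jaw":0.5}]'
python3 - <<'E'
from h import *
t=cap('top');s=cap('side')
b=cv2.resize(s['img'][170:270,228:308],None,fx=5,fy=5,interpolation=cv2.INTER_CUBIC)
cv2.imwrite('pics/c5.png',b[:,:,::-1])
E
python3 go.py P -.222 0 .048 90
```

```text
time_s: 10.55
position: [0.5157, 0.0295, 0.1265]
tcp_rot: [[-0.018, 1.0, 0.002], [1.0, 0.018, -0.0], [-0.0, 0.002, -1.0]]
force: [0.1, 0.4, 0.8]
opening: 0.88
grasp_force: 0.0
time_s: 11.05
position: [0.5137, 0.1127, 0.125]
tcp_rot: [[-0.02, 1.0, 0.001], [1.0, 0.02, -0.0], [-0.0, 0.001, -1.0]]
force: [0.3, 0.2, 0.8]
opening: 0.54
grasp_force: 0.0
target [0.514 0.112 0.048] shift cm [ 0.018 -0.021  7.679] roll 0.00012399862489553826 j6 -0.8882167405943948 t 11.15 p [0.514 0.112 0.125] F [-0.178 -0.955  1.131]
[[-0.018  1.     0.   ]
 [ 1.     0.018 -0.   ]
 [-0.     0.    -1.   ]]
```

View pics/c5.png

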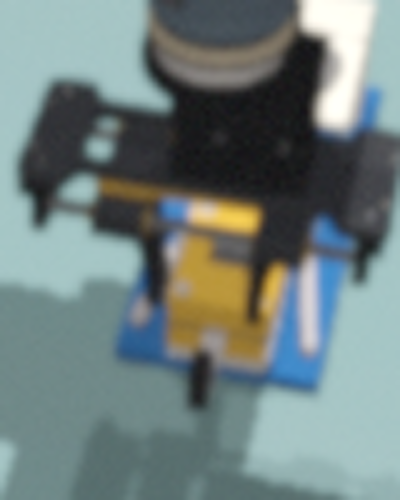

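```bash

python3 -m jog '[{"tx":0,"ty":0,"tz":2.5,"roll":0,"jaw":0.5},{"tx":0,"ty":0,"tz":2.5,"roll":0,"jaw":0.5},{"tx":0,"ty":0,"tz":1.7,"roll":0,"jaw":0.5},{"tx":0,"ty":0,"tz":1,"roll":0,"jaw":0.5},{"tx":0,"ty":0,"tz":0,"roll":0,"jaw":0.5}]'
python3 -m jog '[{"tx":0,"ty":0,"tz":0,"roll":0,"jaw":0.3},{"tx":0,"ty":0,"tz":0,"roll":0,"jaw":0.22},{"tx":0,"ty":0,"tz":0,"roll":0,"jaw":0.17},{"tx":0,"ty":0,"tz":0,"roll":0,"jaw":0.1},{"tx":0,"ty":0,"tz":0,"roll":0,"jaw":0.05},{"tx":0,"ty":0,"tz":0,"roll":0,"jaw":0},{"tx":0,"ty":0,"tz":0,"roll":0,"jaw":0}]'
python3 go.py P -.087 0 .048 90
```

```text
time_s: 11.65
position: [0.513, 0.1117, 0.0464]
tcp_rot: [[-0.017, 1.0, -0.003], [1.0, 0.017, -0.0], [-0.0, -0.003, -1.0]]
force: [0.6, -0.3, 0.1]
opening: 0.5
grasp_force: 0.0
time_s: 12.35
position: [0.514, 0.1126, 0.048]
tcp_rot: [[-0.018, 1.0, 0.001], [1.0, 0.018, 0.0], [0.0, 0.001, -1.0]]
force: [-0.8, -0.2, 4.4]
opening: 0.134
grasp_force: 30.0
target [ 0.516 -0.023  0.048] shift cm [-13.566  -0.047  -0.   ] roll 0.00032086281796939176 j6 -0.8531066963709104 t 12.35 p [0.514 0.113 0.048] F [-0.752 -0.229  4.426]
[[-0.018  1.     0.001]
 [ 1.     0.018  0.   ]
 [ 0.     0.001 -1.   ]]
```

```bash

python3 -m jog '[{"tx":-0.5,"ty":0,"tz":0,"roll":0,"jaw":0},{"tx":-1,"ty":0,"tz":0,"roll":0,"jaw":0},{"tx":-1,"ty":0,"tz":0,"roll":0,"jaw":0},{"tx":-1,"ty":0,"tz":0,"roll":0,"jaw":0},{"tx":-0.5,"ty":0,"tz":0,"roll":0,"jaw":0}]'
python3 -m jog '[{"tx":-0.5,"ty":0,"tz":0,"roll":0,"jaw":0},{"tx":-1,"ty":0,"tz":0,"roll":0,"jaw":0},{"tx":-1,"ty":0,"tz":0,"roll":0,"jaw":0},{"tx":-0.5,"ty":0,"tz":0,"roll":0,"jaw":0}]'
```

```text
time_s: 12.85
position: [0.5145, 0.0733, 0.048]
tcp_rot: [[-0.017, 1.0, 0.001], [1.0, 0.017, 0.002], [0.002, 0.001, -1.0]]
force: [-0.0, 8.3, 5.1]
opening: 0.137
grasp_force: 30.0
time_s: 13.25
position: [0.5149, 0.0434, 0.048]
tcp_rot: [[-0.017, 1.0, 0.0], [1.0, 0.017, 0.002], [0.002, 0.0, -1.0]]
force: [-0.4, 7.1, 5.8]
opening: 0.137
grasp_force: 30.0
```

```bash

python3 -m jog '[{"tx":-0.5,"ty":0,"tz":0,"roll":0,"jaw":0},{"tx":-1,"ty":0,"tz":0,"roll":0,"jaw":0},{"tx":-1,"ty":0,"tz":0,"roll":0,"jaw":0},{"tx":-0.5,"ty":0,"tz":0,"roll":0,"jaw":0}]'
python3 -m jog '[{"tx":-0.5,"ty":0,"tz":0,"roll":0,"jaw":0},{"tx":-1,"ty":0,"tz":0,"roll":0,"jaw":0},{"tx":-0.7,"ty":0,"tz":0,"roll":0,"jaw":0},{"tx":-0.3,"ty":0,"tz":0,"roll":0,"jaw":0}]'
```

```text
time_s: 13.65
position: [0.5152, 0.0135, 0.048]
tcp_rot: [[-0.017, 1.0, -0.0], [1.0, 0.017, 0.002], [0.002, -0.0, -1.0]]
force: [0.0, 8.4, 6.2]
opening: 0.136
grasp_force: 30.0
time_s: 14.05
position: [0.5155, -0.0113, 0.048]
tcp_rot: [[-0.017, 1.0, -0.001], [1.0, 0.017, 0.002], [0.002, -0.001, -1.0]]
force: [0.4, 8.9, 7.3]
opening: 0.132
grasp_force: 30.0
```

Free of the rails so far. Now I'll creep to the stop.

```bash

python3 -m jog '[{"tx":-0.3,"ty":0,"tz":0,"roll":0,"jaw":0},{"tx":-0.3,"ty":0,"tz":0,"roll":0,"jaw":0},{"tx":-0.2,"ty":0,"tz":0,"roll":0,"jaw":0},{"tx":-0.2,"ty":0,"tz":0,"roll":0,"jaw":0}]'
for i in 1 2; do python3 -m jog '[{"tx":-0.15,"ty":0,"tz":0,"roll":0,"jaw":0},{"tx":-0.15,"ty":0,"tz":0,"roll":0,"jaw":0}]'|sed -n '2p;4p'; done
```

```text
time_s: 14.45
position: [0.5155, -0.0207, 0.048]
tcp_rot: [[-0.017, 1.0, -0.001], [1.0, 0.017, 0.002], [0.003, -0.001, -1.0]]
force: [-0.6, 7.9, 6.8]
opening: 0.138
grasp_force: 30.0
position: [0.5155, -0.0236, 0.048]
force: [-1.1, 8.3, 7.0]
position: [0.5155, -0.024, 0.048]
force: [3.1, 24.6, 8.0]
```

```bash

python3 -m jog '[{"tx":0.1,"ty":0,"tz":0,"roll":0,"jaw":0},{"tx":0.1,"ty":0,"tz":0,"roll":0,"jaw":0},{"tx":0,"ty":0,"tz":0,"roll":0,"jaw":0.2},{"tx":0,"ty":0,"tz":0,"roll":0,"jaw":0.3},{"tx":0,"ty":0,"tz":0,"roll":0,"jaw":0.5},{"tx":0,"ty":0,"tz":0,"roll":0,"jaw":0.5}]'
python3 -m jog '[{"tx":0,"ty":0,"tz":-1,"roll":0,"jaw":0.5},{"tx":0,"ty":0,"tz":-3,"roll":0,"jaw":0.5},{"tx":0,"ty":0,"tz":-4,"roll":0,"jaw":0.5},{"tx":0,"ty":0,"tz":-4,"roll":0,"jaw":0.5},{"tx":0,"ty":0,"tz":-2.5,"roll":0,"jaw":0.5},{"tx":3,"ty":0,"tz":0,"roll":0,"jaw":0.5},{"tx":3,"ty":0,"tz":0,"roll":0,"jaw":0.5},{"tx":0,"ty":0,"tz":0,"roll":0,"jaw":0.5}]'
python3 - <<'E'
from h import *
np.set_printoptions(precision=4,suppress=True)
t=cap('top');s=cap('side')
b=cv2.resize(s['img'][160:252,248:308],None,fx=5,fy=5,interpolation=cv2.INTER_CUBIC)
b=cv2.copyMakeBorder(b,0,0,0,0,cv2.BORDER_CONSTANT)
a=cv2.resize(t['img'][180:250,262:362],None,fx=5,fy=5,interpolation=cv2.INTER_CUBIC)
a=cv2.copyMakeBorder(a,0,110,0,0,cv2.BORDER_CONSTANT)
cv2.imwrite('pics/c6.png',np.hstack([a,b])[:,:,::-1])
for n,c in(('top',t),('side',s)):
  print(n,[(d['point'],d['p'],onz(c,d['point'],.046)) for d in landmark_of(n,'flask_handle')],[(d['point'],d['p'],onz(c,d['point'],.122)) for d in landmark_of(n,'knob_grip')])
E
python3 go.py P 0 0 .125 90
```

```text
time_s: 15.45
position: [0.5161, -0.0269, 0.0473]
tcp_rot: [[-0.018, 1.0, -0.0], [1.0, 0.018, -0.0], [-0.0, -0.0, -1.0]]
force: [0.1, 0.2, -0.9]
opening: 0.389
grasp_force: 0.0
time_s: 16.25
position: [0.5143, 0.036, 0.1936]
tcp_rot: [[-0.021, 1.0, 0.0], [1.0, 0.021, 0.001], [0.001, 0.0, -1.0]]
force: [-0.2, 0.1, -0.4]
opening: 0.495
grasp_force: 0.0
top [([122.5, 127.9], 0.89, array([0.7618, 0.3344, 0.046 ])), ([275.8, 153.3], 0.79, array([0.3727, 0.27  , 0.046 ])), ([217.0, 268.1], 0.43, array([ 0.5086, -0.0172,  0.046 ]))] [([209.9, 312.4], 0.91, array([ 0.5179, -0.1202,  0.122 ]))]
side [([307.8, 311.0], 0.95, array([0.3672, 0.2812, 0.046 ])), ([212.1, 279.6], 0.65, array([ 0.509 , -0.0264,  0.046 ])), ([291.5, 155.4], 0.6, array([0.7546, 0.335 , 0.046 ]))] []
target [ 0.517 -0.11   0.125] shift cm [-14.264  -0.014   6.756] roll -0.0005360278954364972 j6 -9.741307051768205 t 16.55 p [0.515 0.033 0.193] F [-0.452  0.907 -0.532]
[[-0.017  1.    -0.   ]
 [ 1.     0.017 -0.   ]
 [-0.    -0.    -1.   ]]
```

View pics/c6.png

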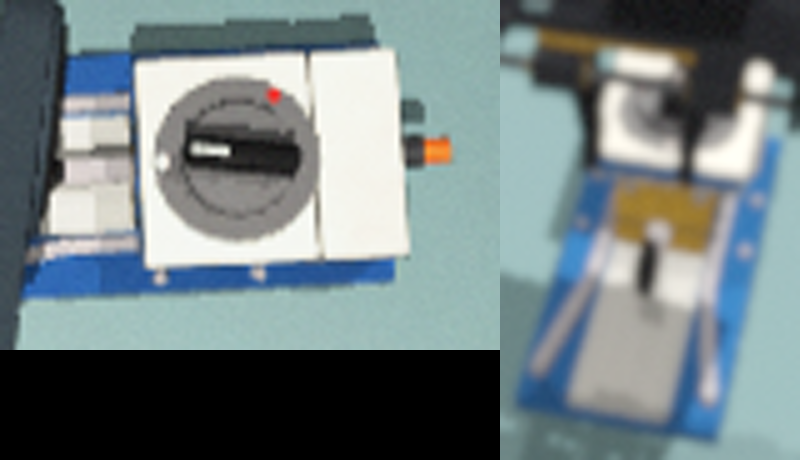

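The flask is under the hood with its handle outward. The knob bar is turned about 0.15 rad clockwise from the press axis.

```bash

python3 -m jog '[{"tx":-3,"ty":0,"tz":0,"roll":0,"jaw":0.5},{"tx":-4,"ty":0,"tz":0,"roll":0,"jaw":0.5},{"tx":-4,"ty":0,"tz":0,"roll":0,"jaw":0.5},{"tx":-3.5,"ty":0,"tz":0,"roll":0,"jaw":0.5},{"tx":0,"ty":0,"tz":0,"roll":0.14,"jaw":0.5},{"tx":0,"ty":0,"tz":2,"roll":0,"jaw":0.5},{"tx":0,"ty":0,"tz":2,"roll":0,"jaw":0.5},{"tx":0,"ty":0,"tz":1.5,"roll":0,"jaw":0.5}]'
python3 -m jog '[{"tx":0,"ty":0,"tz":1.4,"roll":0,"jaw":0.5},{"tx":0,"ty":0,"tz":0,"roll":0,"jaw":0.3},{"tx":0,"ty":0,"tz":0,"roll":0,"jaw":0.2},{"tx":0,"ty":0,"tz":0,"roll":0,"jaw":0.1},{"tx":0,"ty":0,"tz":0,"roll":0,"jaw":0},{"tx":0,"ty":0,"tz":0,"roll":0,"jaw":0},{"tx":0,"ty":0,"tz":0,"roll":0,"jaw":0}]'
python3 go.py P 0 0 .125 90
```

```text
time_s: 17.35
position: [0.5172, -0.1125, 0.1364]
tcp_rot: [[0.124, 0.992, -0.001], [0.992, -0.124, 0.0], [0.0, -0.001, -1.0]]
force: [0.5, 1.7, -0.0]
opening: 0.5
grasp_force: 0.0
time_s: 18.05
position: [0.517, -0.1115, 0.1242]
tcp_rot: [[0.121, 0.993, -0.001], [0.993, -0.121, -0.0], [-0.0, -0.001, -1.0]]
force: [-4.2, -0.7, 5.8]
opening: 0.158
grasp_force: 30.0
target [ 0.517 -0.11   0.125] shift cm [ 0.153  0.029 -0.08 ] roll -0.13878383985623288 j6 -17.263664272294484 t 18.05 p [ 0.517 -0.111  0.124] F [-4.157 -0.678  5.783]
[[ 0.121  0.993 -0.001]
 [ 0.993 -0.121 -0.   ]
 [-0.    -0.001 -1.   ]]
```

```bash

python3 -m jog '[{"tx":0,"ty":0,"tz":0,"roll":0.06,"jaw":0},{"tx":0,"ty":0,"tz":0,"roll":0.12,"jaw":0},{"tx":0,"ty":0,"tz":0,"roll":0.12,"jaw":0},{"tx":0,"ty":0,"tz":0,"roll":0.12,"jaw":0},{"tx":0,"ty":0,"tz":0,"roll":0.12,"jaw":0},{"tx":0,"ty":0,"tz":0,"roll":0.12,"jaw":0},{"tx":0,"ty":0,"tz":0,"roll":0.06,"jaw":0}]'
python3 go.py P 0 0 .125 0; python3 -c "from rig import *;print(read_state()['moment'],read_state()['joint_positions'])"
```

```text
time_s: 18.75
position: [0.5193, -0.1127, 0.1242]
tcp_rot: [[0.748, 0.664, 0.004], [0.664, -0.748, -0.003], [0.001, 0.005, -1.0]]
force: [0.5, -2.2, 0.5]
opening: 0.155
grasp_force: 30.0
target [ 0.517 -0.11   0.125] shift cm [ 0.042 -0.322 -0.078] roll 0.7085422961540617 j6 24.183940860188844 t 18.75 p [ 0.519 -0.113  0.124] F [ 0.544 -2.198  0.466]
[[ 0.748  0.664  0.004]
 [ 0.664 -0.748 -0.003]
 [ 0.001  0.005 -1.   ]]
[-0.51339813  0.01769482  0.06659891] [-2.42712488e+01  3.30024007e+01  1.01699401e+02 -7.28623677e-02
  4.50343904e+01  2.41839409e+01]
```

```bash

python3 -m jog '[{"tx":0,"ty":0,"tz":0,"roll":0.12,"jaw":0},{"tx":0,"ty":0,"tz":0,"roll":0.12,"jaw":0},{"tx":0,"ty":0,"tz":0,"roll":0.12,"jaw":0},{"tx":0,"ty":0,"tz":0,"roll":0.12,"jaw":0},{"tx":0,"ty":0,"tz":0,"roll":0.12,"jaw":0}]'
python3 -m jog '[{"tx":0,"ty":0,"tz":0,"roll":0.1,"jaw":0},{"tx":0,"ty":0,"tz":0,"roll":0.1,"jaw":0},{"tx":0,"ty":0,"tz":0,"roll":0.1,"jaw":0},{"tx":0,"ty":0,"tz":0,"roll":0.1,"jaw":0},{"tx":0,"ty":0,"tz":0,"roll":0,"jaw":0}]'
python3 -c "from rig import *;print(read_state()['moment'],read_state()['joint_positions'])"
```

```text
time_s: 19.25
position: [0.5202, -0.1146, 0.1243]
tcp_rot: [[0.992, 0.125, 0.006], [0.125, -0.992, -0.006], [0.005, 0.007, -1.0]]
force: [0.1, -9.7, -1.9]
opening: 0.161
grasp_force: 30.0
time_s: 19.75
position: [0.5201, -0.116, 0.1242]
tcp_rot: [[0.963, -0.268, 0.005], [-0.268, -0.963, -0.008], [0.008, 0.007, -1.0]]
force: [-1.4, -12.5, -1.9]
opening: 0.161
grasp_force: 30.0
[-2.03273489  0.30871059 -0.13667098] [-24.42965447  33.04137657 101.59783191  -0.4299719   44.87853446
  81.40696679]
```

```bash

python3 -m jog '[{"tx":0.05,"ty":0.2,"tz":0,"roll":0.1,"jaw":0},{"tx":0.05,"ty":0.15,"tz":0,"roll":0.1,"jaw":0},{"tx":0,"ty":0,"tz":0,"roll":0.1,"jaw":0},{"tx":0,"ty":0,"tz":0,"roll":0.08,"jaw":0},{"tx":0,"ty":0,"tz":0,"roll":0,"jaw":0}]'
python3 -c "from rig import *;print(read_state()['moment'],read_state()['joint_positions'])"
```

```text
time_s: 20.25
position: [0.5195, -0.1176, 0.1243]
tcp_rot: [[0.795, -0.606, 0.004], [-0.606, -0.795, -0.005], [0.006, 0.001, -1.0]]
force: [0.4, -6.0, 0.6]
opening: 0.163
grasp_force: 30.0
[-0.93493841  0.13892334  0.00668633] [-24.70437251  33.05084196 101.56954486  -0.19985963  45.03638136
 102.77048317]
```

```bash

python3 -m jog '[{"tx":0,"ty":0,"tz":0,"roll":0,"jaw":0.25},{"tx":0,"ty":0,"tz":0,"roll":0,"jaw":0.4},{"tx":0,"ty":0,"tz":0,"roll":0,"jaw":0.5},{"tx":0,"ty":0,"tz":-2,"roll":0,"jaw":0.5},{"tx":0,"ty":0,"tz":-4,"roll":0,"jaw":0.5},{"tx":0,"ty":0,"tz":-4,"roll":0,"jaw":0.5},{"tx":0,"ty":0,"tz":-4,"roll":0,"jaw":0.5}]' >/dev/null
python3 -m jog '[{"tx":-2,"ty":3,"tz":0,"roll":0,"jaw":0.5},{"tx":-2,"ty":3,"tz":0,"roll":0,"jaw":0.5},{"tx":-2,"ty":3,"tz":0,"roll":0,"jaw":0.5},{"tx":-2,"ty":3,"tz":0,"roll":0,"jaw":0.5},{"tx":-2,"ty":3,"tz":0,"roll":0,"jaw":0.5},{"tx":-2,"ty":3,"tz":0,"roll":0,"jaw":0.5},{"tx":0,"ty":0,"tz":0,"roll":0,"jaw":0.5},{"tx":0,"ty":0,"tz":0,"roll":0,"jaw":0.5}]'
python3 - <<'E'
from h import *
t=cap('top');s=cap('side')
b=cv2.resize(s['img'][160:252,248:308],None,fx=5,fy=5,interpolation=cv2.INTER_CUBIC)
a=cv2.resize(t['img'][180:250,262:362],None,fx=5,fy=5,interpolation=cv2.INTER_CUBIC)
a=cv2.copyMakeBorder(a,0,110,0,0,cv2.BORDER_CONSTANT)
cv2.imwrite('pics/c7.png',np.hstack([a,b])[:,:,::-1])
E
```

```text
time_s: 21.75
position: [0.313, -0.1856, 0.2638]
tcp_rot: [[0.794, -0.608, 0.001], [-0.608, -0.794, -0.0], [0.001, -0.001, -1.0]]
force: [-0.8, -0.3, 0.3]
opening: 0.497
grasp_force: 0.0
```

View pics/c7.png

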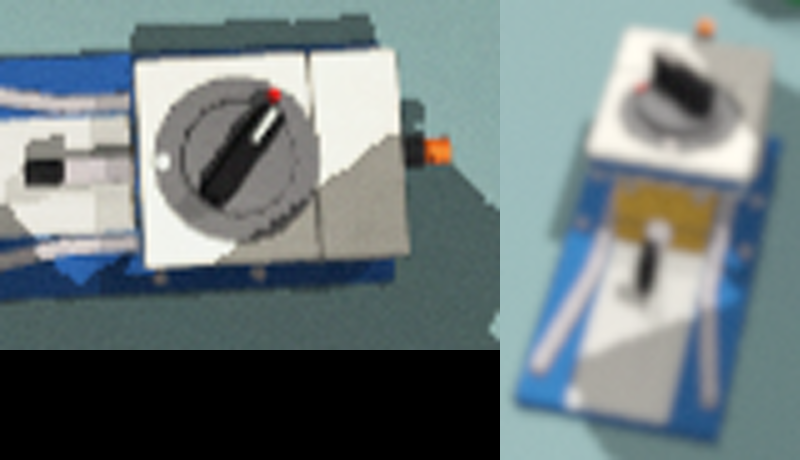

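The pointer (265,125) is on the bearing of the red dot (273,97), a turn of about 2.2 rad. The flask is seated with its handle outward, and the robot is clear.

```bash
python3 -c "from rig import *;print(hand_in())"
```

```text
the job is handed in; nothing more can be done
None
```

The flask is home against the stop and clamped, the knob is locked at the red dot (about 2.2 rad by picture and wrist angle), and the job is handed in; the hand-in gave no verdict.

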